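# Unlock the incubator and hold its lid half open

### The job

The lid of the bench incubator is locked by the black key standing in the sprung catch beside it. Pull the key straight up out of its catch with the lid still shut and set it down in the empty steel tray; then, leaving the key there, raise the lid by its black front handle to 45 degrees open and hold it still. The lid falls shut if let go, so finish while still gripping its handle, and leave the bottle, jar and tip box where they are.

Things in the scene. Friction and masses are not known exactly. Their poses are not given: they have to be found in the camera images.
- incubator: white bench incubator, fixed, 210 (x) x 200 (y) mm; grey key-socket block, top 117 mm above the table, on its -y side. Origin at the centre of the white housing's underside, on the table; x points to the hinge at the back, away from the robot, z up. The key stands in the socket at x -20, y -117 mm, its axes parallel to these.
- lid_hinge (a point): middle of the lid's hinge axis, on the incubator at x +90, y 0, z +108 mm of its frame; the axis runs along the incubator's y
- lid (a joint): opening angle of the lid in rad: 0 shut (level), grows as the front edge rises, stop at 1.35; 45 degrees is 0.785. White plate 202 mm wide, 14 mm thick, front edge 180 mm from the hinge axis, which lies in its mid-plane, 108 mm above the table; 0.3 to 0.6 kg; always falls shut by its weight.
- lid_handle (a point): black handle in front of the lid's middle: cross roller, 22 mm diameter, 26 mm long (along y), on a 14 mm wide neck. Origin at the roller's centre, 210 mm from the hinge axis, 30 mm ahead of the lid's front edge, 108 mm above the table when shut; axes as the incubator's when shut. Pinch its flat ends (+y, -y) from above; space around and below is free and it can turn between the fingers.
- key: lock key, loose, about 0.1 kg. Origin under the blade's centre, z up the key. Steel blade 26 (x) x 10 (y), z 0-34 mm; black flange 34 x 36, y -13 to +23 over the lid's edge, z 34-40; black grip plate 34 (x) x 14 (y), z 40-76. At the start it stands 34 mm deep in the socket, origin 83 mm above the table; sprung balls hold it: 5 to 15 N straight up frees it.
- key_grip (a point): point on the key's centre line 64 mm above its origin, 12 mm below the top of the grip plate: grasp it here from above, fingers closing along y
- key_middle (a point): middle of the key's length, 38 mm above its origin
- tray: empty square steel tray, fixed, 170 x 170 mm outside, 4 mm walls and floor, 26 mm high; origin at the centre of its underside, on the table
- bottle: amber bottle, 64 mm diameter, 150 mm tall, loose; origin at the centre of its base. Leave alone.
- jar: white jar, 70 mm diameter, 90 mm tall, loose; origin at the centre of its base. Leave alone.
- tip_box: blue pipette tip box with clear lid, 82 x 122 x 68 mm, loose; origin at the centre of its base. Leave alone.

How it is judged:
By the outcome, as a careful person would: the job done as asked, in the order asked, and still so for the second after the job is handed in, while the arm keeps its last pose, push and grip.
It also fails if it takes over 48 s, if anything falls off the work surface, if the arm or the gripper's body presses on something with over 40 N, if the wrist force passes 120 N, or if a joint passes its speed limit or range.

### The arm

A 6-joint arm with a two-finger parallel gripper is mounted at the origin on the work surface. World frame = base frame: x ahead of the robot, y to its left, z up, the work surface at z = 0. Lengths are in m, angles in rad, forces in N, time in s.
With the tool pointing down it reaches from about 0.35 to 0.975 m from the base axis. Payload 7.1 kg.
Tool frame: the origin (TCP) lies midway between the tips of the shut fingers; the grasp point (between the pads) lies 19 mm behind it; z points along the fingers, x is the direction in which the jaws open and shut, and the axes are right-handed (so a half turn about z gives the same grasp; the last joint's range is limited). The gripper opens to 88 mm and grips with 3 to 60 N. Pads are 20 mm wide; open, the fingers measure 115 mm over their backs; the gripper's body (75 mm by 178 mm) begins 61 mm behind the grasp point.
Start: joints at [-1.321, 0.423, 1.63, -0, 1.089, -0.019], TCP at [0.166, -0.603, 0.223] pointing down, gripper open.
Joint ranges: [-3, 3], [-0.9, 2.11], [0.09, 2.58], [-1.31, 4.45], [0.11, 2.69], [-2.54, 2.54]. Speed limits (rad/s): [2.39, 2.39, 3.01, 3.14, 3.14, 3.14].

### API

Orientations are given as a unit quaternion [w, x, y, z].
In Python, from station import move_pose, movel, movej, command_gripper, wait, inverse_kinematics, read_camera, camera_info, MotionError, job_done, get_time, get_joint_pos, get_qvel, get_effort, get_tcp_pos, get_ee_rot, get_ft_force, get_ft_torque, get_grip_width gives the robot as it stands. Calls block until the motion is done:
- move_pose(position, orientation): joint-space move of the TCP to a pose.
- movel(position, frame=None, v=0.15, until_force=None): straight line of the TCP; frame=None keeps the orientation; v is the mean speed in m/s. With until_force (N) it stops when the force on the tool has changed by that much, and returns True; else False.
- movej(angles): joint-space move.
- command_gripper(opening): opening from 0.0 (shut) to 1.0 (fully open); the grip force is fixed at half the most; returns when the fingers have stopped.
- wait(seconds).
- inverse_kinematics(position, orientation): joint angles nearest the present ones, or None.
- read_camera(name): name is "side" or "top"; returns the picture (420x560x3 uint8, red, green, blue); there is no depth.
- camera_info(name): a dict with "intrinsics" (3x3 intrinsics, pixels), "dist" ([k1, k2, p1, p2, k3] as OpenCV has them; the pictures are not rectified), "T" (4x4, takes a point from camera to world coordinates). Camera axes: x right, y up, looking along -z (the intrinsics and any distortion apply to the point x, -y, -z); pixel columns grow to the right and rows downward; lengths in m; the calibration is good to about 2 mm. A picture is of the moment at which its call begins. camera_info takes no time and is no camera call.
A pose or a line that the arm cannot do raises MotionError and nothing moves.
- job_done(): hands the job in, once; it reports no verdict.
Readings, each from a call of its own:
- get_time(): time.
- get_joint_pos(): joint angles.
- get_qvel(): joint speeds.
- get_effort(): joint torques, N m.
- get_tcp_pos(): TCP position.
- get_ee_rot(): TCP orientation.
- get_ft_force(): force on the tool from outside, world axes, zero at the start.
- get_ft_torque(): the same for the moment, N m.
- get_grip_width(): opening from 0.0 (shut) to 1.0 (fully open).
Only numpy, scipy, OpenCV 4.12 (cv2) and the standard library are available. Lean on these libraries where they do the work, as an engineer would, in place of code of your own. Each camera call takes 0.05 s, during which the arm holds its last target. There are 200 camera calls.

## Working session

There is one attempt and no reset: what is moved stays moved. The work goes in short steps, each a Python script; the robot and the scene stay as the last script left them, time stands still between calls to the robot, and variables do not carry over. Pictures are saved under pics/ and viewed, about 8 in all and at most 12, crops included, and the job is handed in when it is done.

```bash
mkdir -p pics; ls
python3 - <<'E'
from station import *
import cv2,numpy as np
np.set_printoptions(precision=4,suppress=True)
for n in("side","top"):
    i=camera_info(n); print(n,i["intrinsics"],i["dist"],i["T"])
    im=read_camera(n); cv2.imwrite(f"pics/{n}0.png",im[:,:,::-1])
print(get_time(),get_ee_rot(),get_ft_force())
E
```

```text
pics
side [[451.8549   0.     281.9314]
 [  0.     451.8549 208.047 ]
 [  0.       0.       1.    ]] [-0.1166  0.      0.      0.      0.    ] [[ 0.9247  0.2359 -0.2988  0.2932]
 [-0.3807  0.5679 -0.7298 -0.6888]
 [-0.0024  0.7886  0.6149  0.7321]
 [ 0.      0.      0.      1.    ]]
top [[409.3322   0.     282.2544]
 [  0.     409.3322 210.7184]
 [  0.       0.       1.    ]] [-0.0923  0.      0.      0.      0.    ] [[-0.0195  0.9946 -0.102   0.4724]
 [-0.9998 -0.0186  0.0104  0.0561]
 [ 0.0084  0.1022  0.9947  1.1745]
 [ 0.      0.      0.      1.    ]]
0.1 [-0.0004  0.7955 -0.606  -0.0005] [-0.9402 -0.2649  0.9032]
```

View pics/top0.png

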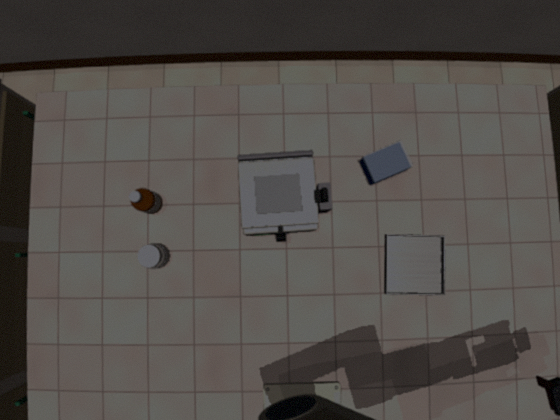

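View pics/side0.png

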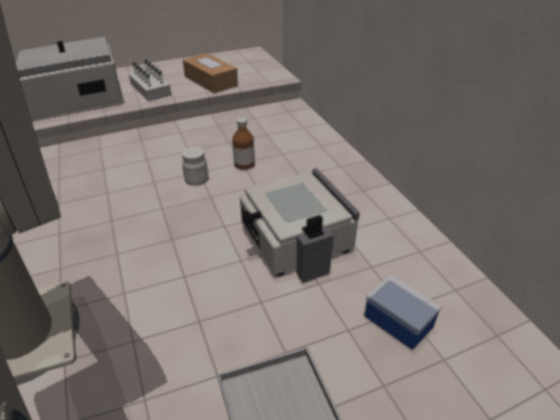

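Top view: the incubator spans about cols 240–318 and rows 152–233, with the handle near (281,236) and the key near (323,196). The tray is centred near (414,264), and the tip box near (385,163). The side view shows the key at (315,226). Next I'll look at brightened crops to measure.

```bash
cat > h.py <<'E'
from station import *
import cv2,numpy as np
np.set_printoptions(precision=4,suppress=True)
def ray(n,px):
    i=camera_info(n); T=np.array(i["T"])
    p=cv2.undistortPoints(np.array([[px]],float),np.array(i["intrinsics"]),np.array(i["dist"]))[0,0]
    return T[:3,3],T[:3,:3]@np.array([p[0],-p[1],-1])
def plane(n,px,z):
    o,d=ray(n,px); return o+d*(z-o[2])/d[2]
def proj(n,P):
    i=camera_info(n); T=np.linalg.inv(np.array(i["T"])); P=np.atleast_2d(P)@T[:3,:3].T+T[:3,3]
    return cv2.projectPoints(P*[1,-1,-1],np.zeros(3),np.zeros(3),np.array(i["intrinsics"]),np.array(i["dist"]))[0][:,0]
def crop(n,name,c0,c1,r0,r1,s,g=2.5):
    im=read_camera(n)[r0:r1,c0:c1,::-1]
    im=np.clip(im*g,0,255).astype(np.uint8)
    im=cv2.resize(im,None,fx=s,fy=s,interpolation=cv2.INTER_CUBIC); cv2.imwrite(f"pics/{name}.png",im)
E
python3 - <<'E'
from h import *
crop("top","topc",230,350,145,245,6)
crop("side","sidec",230,370,165,290,5.5)
im=read_camera("top").astype(int)
g=im.sum(2)
m=np.zeros(g.shape,np.uint8); 
# dark tray outline
m[225:305,375:455]=(g[225:305,375:455]<150)*255
c=np.argwhere(m)[:,::-1].astype(np.float32); r=cv2.minAreaRect(c); print(r,len(c))
print("tray",plane("top",r[0],.026),[plane("top",p,.026)[:2] for p in cv2.boxPoints(r)])
E
```

```text
((413.5, 264.0), (57.99999237060547, 58.99999237060547), 90.0) 286
tray [ 0.4321 -0.3232  0.026 ] [array([ 0.5158, -0.242 ]), array([ 0.5119, -0.4134]), array([ 0.3481, -0.4052]), array([ 0.3537, -0.2357])]
```

View pics/topc.png

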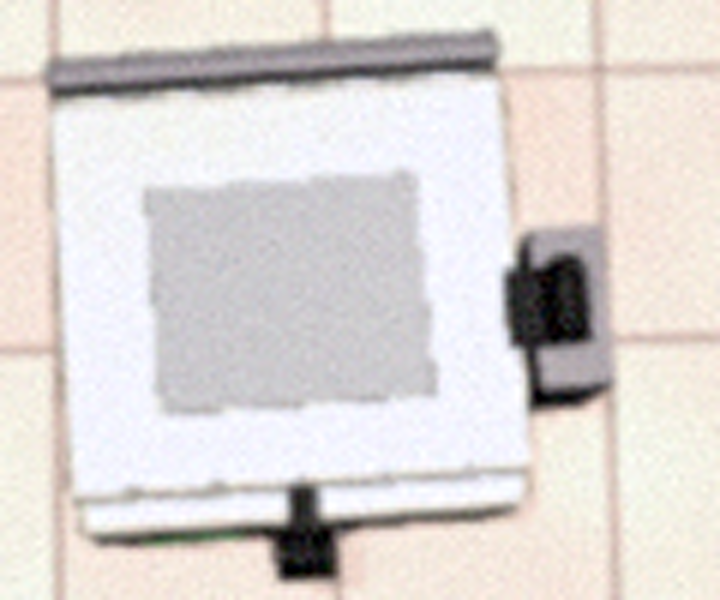

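View pics/sidec.png

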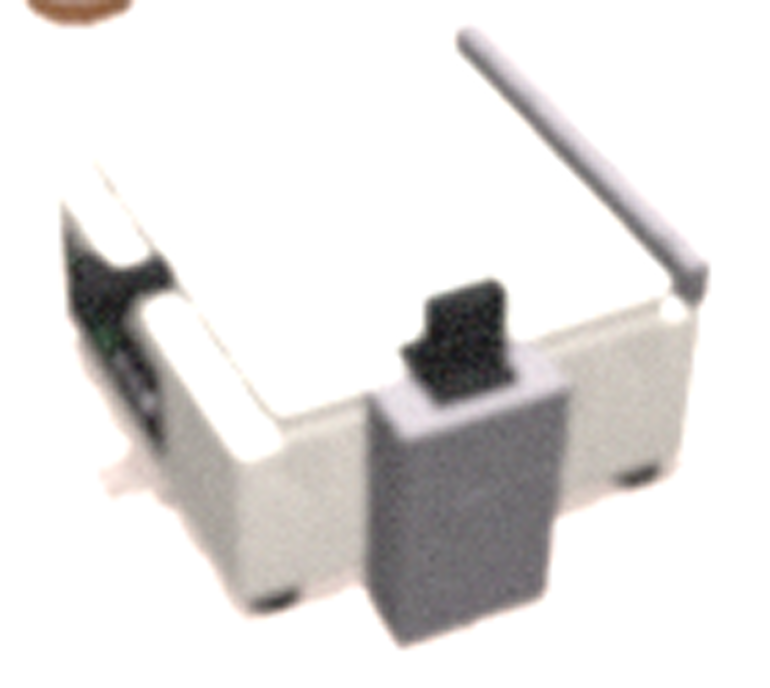

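Crop: the lid front corners are at crop (78,497) and (527,470), and the hinge bar ends at (48,75) and (497,47). The roller is centred near (306,550), and the key grip top near (571,300). The key stands upright in the socket with the lid shut.

```bash
cat > fit.py <<'E'
from h import *
f=lambda p,z,s=6,o=(230,145),n="top":plane(n,(o[0]+(p[0]+.5)/s-.5,o[1]+(p[1]+.5)/s-.5),z)[:2]
obs=[((78,497),.115,(-.09,.101)),((527,470),.115,(-.09,-.101)),((48,75),.115,(.09,.101)),((497,47),.115,(.09,-.101)),((306,550),.117,(-.12,0))]
W=np.array([f(p,z) for p,z,_ in obs]); L=np.array([l for *_,l in obs])
H,_=cv2.estimateAffinePartial2D(L,W,ransacReprojThreshold=1)
s=np.hypot(H[0,0],H[1,0]); yaw=np.arctan2(H[1,0],H[0,0])
c=W.mean(0); R=np.array([[np.cos(yaw),-np.sin(yaw)],[np.sin(yaw),np.cos(yaw)]]); O=c-R@L.mean(0)
E
python3 - <<'E'
from fit import *
print("scale",s,"yaw",yaw,np.degrees(yaw),"O",O); print("res mm",1000*(W-(L@R.T+O)))
print("key from pose",R@[-.02,-.117]+O,"key direct",f((571,300),.159),"handle",R@[-.12,0]+O,f((306,550),.117))
# key grip top from side view: quad corners in sidec
for p in [(428,298),(490,280),(505,293),(437,310)]:
    print(f(p,.159,5.5,(230,165),"side"))
P=[*(R@[-.02,-.117]+O),.159]
print("pred key top px side crop",(proj("side",P)-[230,165])*5.5, "top",(proj("top",P)-[230,145])*6)
E
```

```text
scale 1.0042225798182836 yaw 0.047221337940103546 2.7055833669289218 O [0.6364 0.0564]
res mm [[-2.2536 -4.2977]
 [-3.7713  3.1123]
 [ 4.1658 -1.2125]
 [ 3.7046  2.414 ]
 [-1.8456 -0.0162]]
key from pose [ 0.6219 -0.0614] key direct [ 0.6152 -0.0618] handle [0.5165 0.0508] [0.5147 0.0507]
[ 0.6055 -0.0605]
[ 0.631  -0.0598]
[ 0.6327 -0.0687]
[ 0.6057 -0.068 ]
pred key top px side crop [[467.4527 286.2538]] top [[566.9385 281.653 ]]
```

```bash
cat >> h.py <<'E'
from scipy.spatial.transform import Rotation as Ro
YAW=0.05
def quat(yaw=YAW,tilt=0,flip=1):
    # jaws along incubator y, tool z down; tilt>0 leans the fingers' direction toward the hinge (+x)
    x=np.array([0,flip,0.]); z=np.array([np.sin(tilt),0,-np.cos(tilt)])
    M=Ro.from_euler('z',yaw).as_matrix()@np.c_[x,np.cross(z,x),z]
    q=Ro.from_matrix(M).as_quat(); return [float(v) for v in (q[3],q[0],q[1],q[2])]
E
python3 - <<'E'
from h import *
k=[.6175,-.063]
for fl in(1,-1): print(fl,inverse_kinematics([*k,.22],quat(flip=fl)),inverse_kinematics([.515,.051,.15],quat(flip=fl)))
fl=min((1,-1),key=lambda f:abs(inverse_kinematics([*k,.22],quat(flip=f))[5]))
print(fl)
move_pose([*k,.20],quat(flip=fl))
print(get_time(),get_tcp_pos(),get_ft_force())
crop("top","topk",270,390,145,245,6)
crop("side","sidek",270,370,165,265,6)
E
```

```text
1 [-0.1208  0.4198  1.642  -0.      1.0798 -1.7416] [ 0.0757  0.37    1.92   -0.      0.8516 -1.5451]
-1 [-0.1208  0.4198  1.642  -0.      1.0798  1.4   ] [ 0.0757  0.37    1.92   -0.      0.8516  1.5965]
-1
2.75 [ 0.6174 -0.0638  0.2   ] [-0.0308  0.2585 -0.4885]
```

View pics/sidek.png

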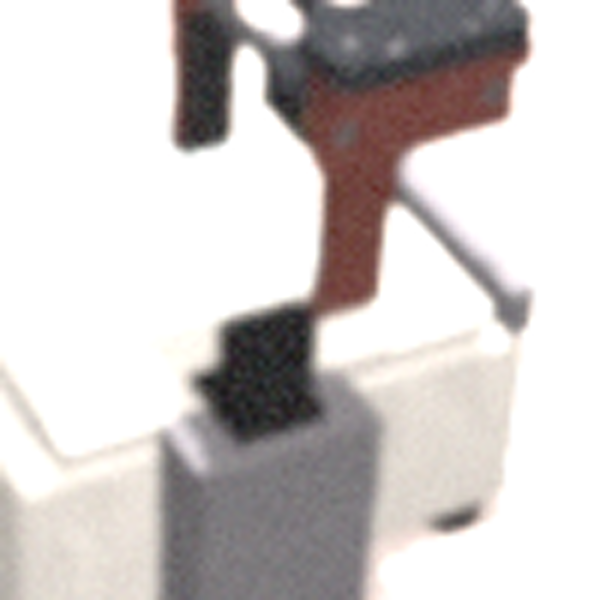

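Key at crop (268,370), upright. The gripper sits above it, with the fingers at (200,148) and (345,305) either side. Descending and gripping.

Run:
```python
from h import *
p=get_tcp_pos()
print(movel([.6175,-.063,.129],v=.06,until_force=15),get_tcp_pos(),get_ft_force())
command_gripper(0.0)
print(get_time(),get_grip_width()*88,get_tcp_pos(),get_ft_force(),get_ft_torque())
crop("side","sideg",250,390,145,265,5)
```

```text
False [ 0.6178 -0.0631  0.1295] [0.3308 0.2875 0.0356]
5.3083 13.940423364179168 [ 0.6174 -0.0627  0.1289] [0.6594 2.085  0.426 ] [ 0.4119 -0.0374  0.0052]
```

View pics/sideg.png

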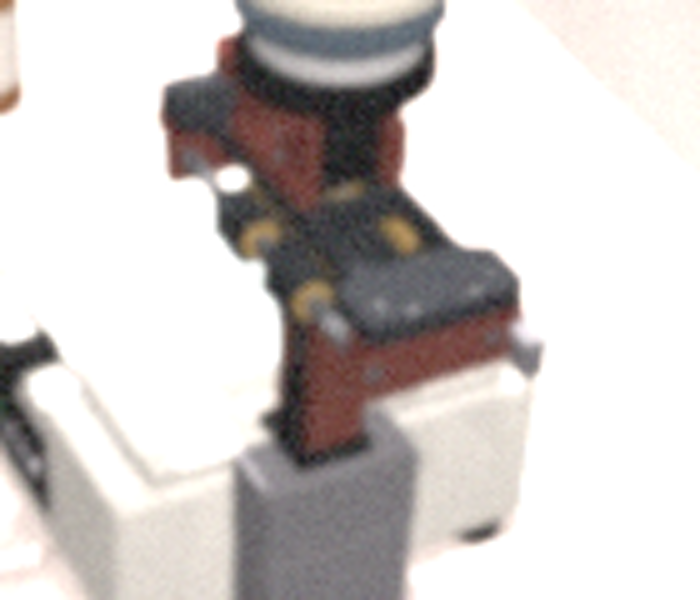

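Width is 13.9 mm, so the fingers hold the grip plate, with the lid shut. Now pulling straight up and setting the key in the tray.

Run:
```python
from h import *
p=get_tcp_pos()
movel([p[0],p[1],.185],v=.06); print(get_tcp_pos(),get_grip_width()*88,get_ft_force())
movel([p[0],p[1],.24],v=.15)
movel([.432,-.323,.24],v=.22)
movel([.432,-.323,.075],v=.15)
print(get_time(),get_ft_force(),get_grip_width()*88)
print(movel([.432,-.323,.046],v=.02,until_force=4),get_tcp_pos(),get_ft_force(),get_time())
crop("side","sidet",215,355,300,420,5)
```

```text
[ 0.6171 -0.0627  0.1846] 13.915755789824058 [-0.0858 -0.036  -1.3251]
9.8083 [ 0.1754  0.3961 -0.9317] 14.280731505904512
True [ 0.4319 -0.3229  0.0499] [0.0117 1.2361 4.5089] 10.9417
```

View pics/sidet.png

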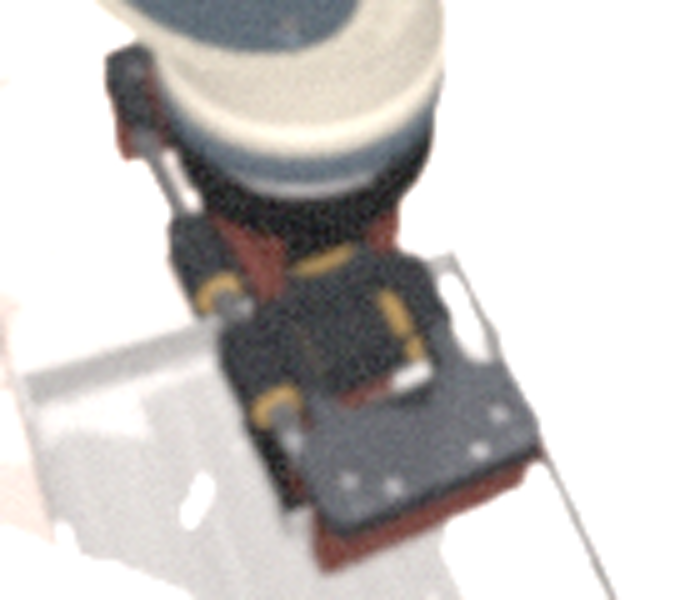

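Contact came at TCP z 0.0499, which is the height I predicted for a standing key. Releasing it and moving above the handle.

Run:
```python
from h import *
command_gripper(0.5); p=get_tcp_pos()
movel([p[0],p[1],.16],v=.1); command_gripper(1.0)
h=[.513,.0497]
movel([p[0],p[1],.24],v=.2)
move_pose([*h,.19],quat(flip=-1))
print(get_time(),get_tcp_pos(),get_ft_force())
a=read_camera("top");b=read_camera("side")
u=lambda im,c0,c1,r0,r1,s:cv2.resize(np.clip(im[r0:r1,c0:c1,::-1]*2.,0,255).astype(np.uint8),None,fx=s,fy=s,interpolation=cv2.INTER_CUBIC)
cv2.imwrite("pics/c.png",np.hstack([u(b,200,330,170,420,2.4),u(a,370,470,220,320,6)]) if 0 else np.vstack([u(b,205,335,170,240,5)[:300,:650],np.hstack([u(b,215,345,350,420,2.5)[:,:325],u(a,370,460,225,300,325/90)[:175,:325]])]))
```

```text
15.7167 [0.5131 0.049  0.1899] [ 0.2157 -0.3487  0.0073]
```

View pics/c.png

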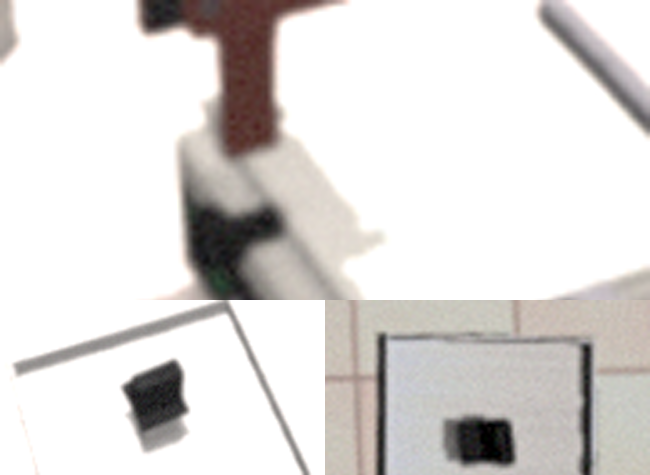

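The side crop shows the fingers over the handle at crop (250,150). The key stands upright in the tray, at (155,395) in the side view and (480,440) in the top view. Descending to the roller and gripping.

Run:
```python
from h import *
print(movel([.512,.0497,.089],v=.08,until_force=8),get_tcp_pos(),get_ft_force())
command_gripper(0.0)
print(get_time(),get_grip_width()*88,get_tcp_pos(),get_ft_force(),get_ft_torque())
crop("side","sideh",205,335,150,260,5,2)
```

```text
False [0.5124 0.0497 0.0895] [0.3341 0.0121 0.6046]
18.2083 26.020935213495925 [0.512 0.05  0.089] [-0.2954  3.6712 -0.7237] [ 0.5971  0.0437 -0.0095]
```

View pics/sideh.png

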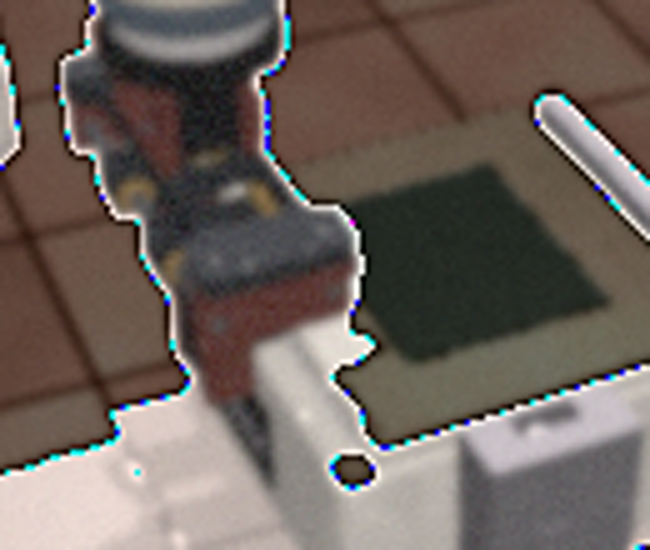

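The fingers hold the roller (26.0 mm), and the socket is empty. Raising along the hinge arc in small chords, watching the force.

Run:
```python
from h import *
p=np.array(get_tcp_pos()); d=np.array([np.cos(YAW),np.sin(YAW),0])
for a in np.radians([6,12,18,24,30,36,41,45]):
    t=p+.21*((1-np.cos(a))*d+np.sin(a)*np.array([0,0,1]))
    hit=movel(t.tolist(),v=.06,until_force=25)
    print(round(np.degrees(a)),hit,np.array(get_tcp_pos())-t,get_ft_force(),get_ft_torque(),get_grip_width()*88,get_time())
    if hit: break
im=cv2.resize(read_camera("side")[130:280,200:390,::-1],None,fx=4,fy=4,interpolation=cv2.INTER_CUBIC); cv2.imwrite("pics/l.png",cv2.convertScaleAbs(im,alpha=1.5))
```

```text
6 False [0.0003 0.     0.0004] [ 1.5003  2.9814 -2.3121] [ 0.563  -0.19    0.0099] 25.727328981107576 18.775
12 False [ 0.0003 -0.      0.0002] [ 2.5602  3.7807 -3.2948] [ 0.5598 -0.2839 -0.0146] 25.880736852114858 19.2917
18 False [ 0.0001 -0.     -0.    ] [ 2.4526  2.0514 -3.5921] [ 0.4904 -0.3254  0.0134] 25.878040820467085 19.8083
24 False [0.     0.     0.0001] [ 1.1415  2.8443 -3.7927] [ 0.4801 -0.1723  0.0017] 25.638893236286066 20.325
30 False [0.0001 0.     0.0003] [-0.1492  2.5819 -2.6776] [ 0.4444 -0.0708  0.0276] 26.01664732454034 20.8417
36 False [0.0003 0.     0.0004] [-0.1757  1.7436 -1.5035] [ 0.4047 -0.0072 -0.0064] 25.895909723516358 21.3583
41 False [0.0004 0.     0.0004] [-0.2488  1.7132 -1.2061] [ 0.4281 -0.0097  0.0284] 25.958083836980727 21.8167
45 False [0.0004 0.     0.0004] [ 0.4806  2.2671 -1.4518] [ 0.4114  0.097  -0.0126] 25.939201560479187 22.2083
```

View pics/l.png

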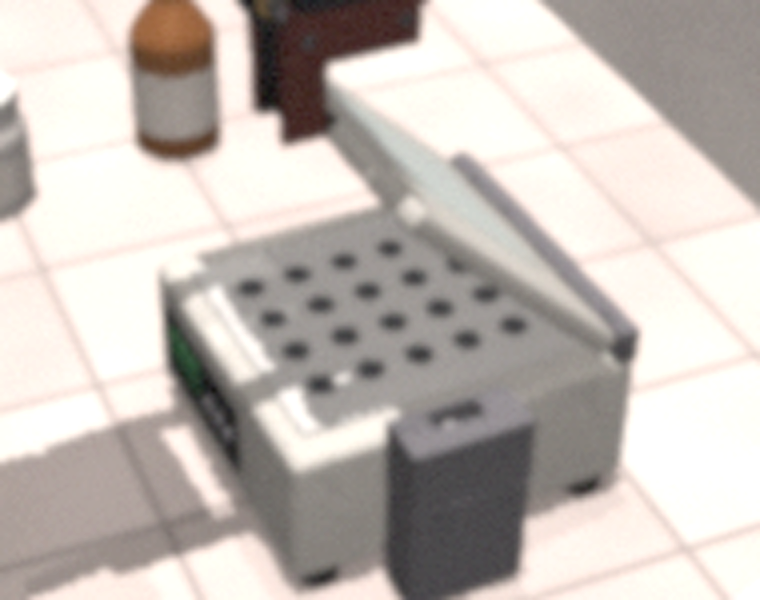

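The lid stands open and the gripper still holds the handle at about (300,120). To check the angle, I'll cast rays through the lid's −y edge onto its vertical side plane.

Run:
```python
from h import *
p=np.array(get_tcp_pos())
d=np.array([np.cos(YAW),np.sin(YAW),0]);n=np.array([-np.sin(YAW),np.cos(YAW),0])
hinge=np.array([.512,.05,.108])+.21*d
print("hinge",hinge)
h=p+[0,0,.019]-hinge; print("grasp r,ang",np.hypot(h@d,h[2]),np.degrees(np.arctan2(h[2],-h@d)))
for px in [(410,218),(403,208),(327,72),(330,112),(600,350),(500,280)]:
    o,r=ray("side",(200+px[0]/4,130+px[1]/4)); t=((hinge-.101*n-o)@n)/(r@n); q=o+r*t-hinge
    print(px,"x",q@d,"z",q[2],"ang",np.degrees(np.arctan2(q[2],-q@d)),"r",np.hypot(q@d,q[2]))
for a in(40,45,50):
    a=np.radians(a);e=-np.cos(a)*d+np.array([0,0,np.sin(a)])
    print(np.degrees(a),[((proj("side",hinge+s*n+.18*e)-[200,130])*4).round() for s in(-.101,.101)])
print(get_time(),get_qvel(),get_ft_force(),get_grip_width()*88)
im=cv2.convertScaleAbs(read_camera("top")[:,:,::-1],alpha=1.8); cv2.imwrite("pics/tf.png",im)
```

```text
hinge [0.7217 0.0605 0.108 ]
grasp r,ang 0.20998274265124744 45.099163858441536
(410, 218) x -0.1281037818708549 z 0.12755043029254226 ang 44.875986160191225 r 0.18077525051131377
(403, 208) x -0.132049050614478 z 0.13453545893808472 ang 45.53437678206938 r 0.1885119133632303
(327, 72) x -0.17177583736492588 z 0.21908438196750812 ang 51.901337946432704 r 0.27839702714739334
(330, 112) x -0.17035364504481904 z 0.19808485086842442 ang 49.30435700936074 r 0.2612622676997621
(600, 350) x -0.008130159703896897 z 0.004088576626712345 ang 26.697369277335163 r 0.009100327227268664
(500, 280) x -0.07515765263974096 z 0.07333950892647488 ang 44.29852695269918 r 0.10501121997145091
40.0 [array([[391., 243.]]), array([[229.,  54.]])]
45.0 [array([[412., 218.]]), array([[246.,  32.]])]
50.0 [array([[434., 194.]]), array([[264.,  10.]])]
22.2583 [-0.0003 -0.0012  0.0048 -0.0014 -0.0038  0.0004] [ 0.0942  1.9577 -1.7136] 25.714432127468783
```

View pics/tf.png

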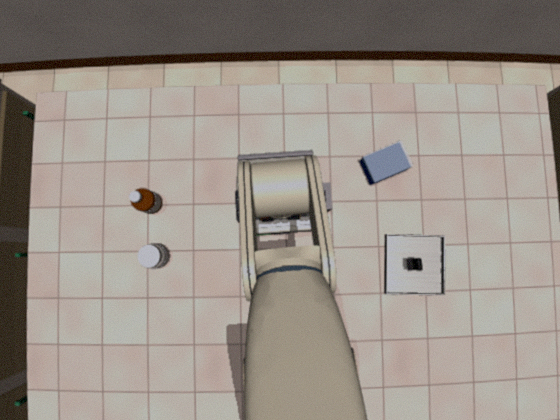

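The key is in the tray at (413,264). The bottle at (143,200), jar at (152,256) and tip box at (385,163) are unmoved. The lid angle is 45° by both the kinematics and the picture.

Run:
```python
from h import *
wait(1.0); print(get_time(),abs(get_qvel()).max(),get_tcp_pos(),get_grip_width()*88)
job_done()
```

```text
23.3083 0.0020886156519376795 [0.5734 0.0531 0.2375] 25.896238312308135
the job is handed in; nothing more can be done
```

I pulled the key straight up out of its catch with the lid shut and stood it in the tray. I then raised the lid by its handle to 45° and handed the job in at 23.3 s of robot time, still gripping.

- **Lid angle:** the arm position gave 45.1°, and the lid's corner in the side picture gave 44.9°.
- **Grip and stillness:** the grip measured 25.9 mm on the 26 mm roller. After a 1 s wait the arm was still, with joint speeds at 0.002 rad/s or less. The forces I read after each move stayed under 6 N.
- **Key:** the last top picture showed it still near the middle of the tray.
- **Bottle, jar and tip box:** the same picture showed them unmoved.

No check failed. My first fit of the incubator's pose from the lid corners was off by up to 5 mm. I set the grasps from the key and handle seen directly, plus the key's position once gripped.

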